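# Unlock the hob by tracing its touch arc

## Task

Unlock the hob: put the closed fingertips lightly on its touch arc at the end dot beside the green lamp, then run them along the arc over every dot to the end dot beside the red lamp, without lifting off on the way and without pressing hard. Finish while still resting lightly on that last dot, so that the arc stays slightly pressed. Leave the pan and everything else where it stands.

Things in the scene. Friction and masses are not known exactly. Their poses are not given: they have to be found in the camera images.
- hob: portable induction hob, white case with black glass top, 360 mm deep (x) by 320 mm wide (y), glass at 60 mm above the counter; does not move. Origin: centre of its underside; x points from its front (the robot's side) to its back, y to its left, z up. The robot stands at its front
- arc (a joint): press depth of the hob's touch arc, m: 0 untouched, 0.008 fully down. The whole arc sinks level on a light spring: it starts to give at 1 to 1.5 N, takes about 5.5 N fully down, is rigid beyond, and springs back when let go. It counts as touched from 1 mm down; more than 15 N on it or on the hob is too hard
- arc_centre (a point): the point about which the touch arc is bent, at hob x = +60 mm, y = 0, at the height of the glass. The arc is a bare aluminium strip 32 mm wide along a circle of radius 165 mm about this point, reaching 52 degrees to each side of the hob's -x direction; its flat level top is 12 mm above the glass, 72 mm above the counter
- dot1 (a point): left (+y) end dot of the five black dots, 14 mm across, on the centre line of the touch arc, 22 degrees (63 mm) apart; the point is its centre on the arc's top, and sinks with the arc. The numbering is always left to right, whichever end the green lamp is at
- dot2 (a point): second dot from the left of the five black dots, 14 mm across, on the centre line of the touch arc, 22 degrees (63 mm) apart; the point is its centre on the arc's top, and sinks with the arc. The numbering is always left to right, whichever end the green lamp is at
- dot3 (a point): middle dot of the five black dots, 14 mm across, on the centre line of the touch arc, 22 degrees (63 mm) apart; the point is its centre on the arc's top, and sinks with the arc. The numbering is always left to right, whichever end the green lamp is at
- dot4 (a point): second dot from the right of the five black dots, 14 mm across, on the centre line of the touch arc, 22 degrees (63 mm) apart; the point is its centre on the arc's top, and sinks with the arc. The numbering is always left to right, whichever end the green lamp is at
- dot5 (a point): right (-y) end dot of the five black dots, 14 mm across, on the centre line of the touch arc, 22 degrees (63 mm) apart; the point is its centre on the arc's top, and sinks with the arc. The numbering is always left to right, whichever end the green lamp is at
- green_lamp: green lamp, 22 mm across, 4 mm high, on the glass 51 mm beyond one end dot of the touch arc, in line with it: it marks the end to start from (dot1's or dot5's, it varies). Origin: centre of its underside. Fixed
- red_lamp: red lamp of the same size, likewise beyond the other end dot: it marks the end to finish at. Fixed
- saucepan: stainless pan with two small black loop handles (reaching about 40 mm out), 150 mm across, 70 mm high, standing on the cooking zone of the hob (zone centre at hob x = +60 mm, y = 0); loose, origin at the centre of its underside; to be left where it is
- salt_dish: small blue ceramic dish, 52 mm across, 30 mm high, standing on the hob's glass in its front right corner; loose, origin at the centre of its underside; to be left where it is
- spice_jar: amber glass spice jar with red cap, 48 mm across, 85 mm high, on the counter left of the hob; loose, origin at the centre of its underside; to be left where it is
- pepper_mill: dark wooden pepper mill, 54 mm across, 147 mm high, on the counter right of the hob; loose, origin at the centre of its underside; to be left where it is
- mug: white mug, 80 mm across, 90 mm high, at the right of the counter; loose, origin at the centre of its underside; to be left where it is
- oil_bottle: green glass oil bottle with black cap, 66 mm across, 210 mm high, at the left of the counter; loose, origin at the centre of its underside; to be left where it is
- bowl: terracotta bowl, 100 mm across, 50 mm high, at the left of the counter; loose, origin at the centre of its underside; to be left where it is

How it is judged (in metres and radians):
On the way, in this order (a step that is already met when the one before it is completed fails the run):
1. the fingertips press the arc down at the dot beside the green lamp (value of joint arc above 0.001 m and ((horizontal distance between green_lamp and dot1 below 0.1 m and horizontal distance between the grasp point and dot1 below 0.02 m) or (not (horizontal distance between green_lamp and dot1 below 0.1 m) and horizontal distance between the grasp point and dot5 below 0.02 m))), for 0.1 s.
2. the fingertips press the arc down at the second dot (value of joint arc above 0.001 m and ((horizontal distance between green_lamp and dot1 below 0.1 m and horizontal distance between the grasp point and dot2 below 0.02 m) or (not (horizontal distance between green_lamp and dot1 below 0.1 m) and horizontal distance between the grasp point and dot4 below 0.02 m))).
3. the fingertips press the arc down at the middle dot (value of joint arc above 0.001 m and ((horizontal distance between green_lamp and dot1 below 0.1 m and horizontal distance between the grasp point and dot3 below 0.02 m) or (not (horizontal distance between green_lamp and dot1 below 0.1 m) and horizontal distance between the grasp point and dot3 below 0.02 m))).
4. the fingertips press the arc down at the fourth dot (value of joint arc above 0.001 m and ((horizontal distance between green_lamp and dot1 below 0.1 m and horizontal distance between the grasp point and dot4 below 0.02 m) or (not (horizontal distance between green_lamp and dot1 below 0.1 m) and horizontal distance between the grasp point and dot2 below 0.02 m))).
5. the fingertips press the arc down at the dot beside the red lamp (value of joint arc above 0.001 m and ((horizontal distance between green_lamp and dot1 below 0.1 m and horizontal distance between the grasp point and dot5 below 0.02 m) or (not (horizontal distance between green_lamp and dot1 below 0.1 m) and horizontal distance between the grasp point and dot1 below 0.02 m))), for 0.2 s.
At the end, for the whole second after the job is handed in: The fingertips rest on the dot beside the red lamp (TCP within 20 mm of it in plan), with 0.3 to 15 N, the arc pressed at least 1 mm down; every loose thing is within 15 mm of where it stood (all of step 5 and contact force between the fingers and hob between 0.3 and 15 N and distance of each of saucepan, salt_dish, spice_jar, pepper_mill, mug, oil_bottle, bowl from where it was at the start of the episode below 0.015 m); the arm keeps its last pose, push and grip.
It fails at once if the arc is up while the TCP is within 33 mm of a middle dot and under 40 mm above it (lifted or slipped off) ((horizontal distance between the grasp point and dot2 below 0.033 m or horizontal distance between the grasp point and dot3 below 0.033 m or horizontal distance between the grasp point and dot4 below 0.033 m) and height (world z) of the grasp point below 0.112 m and value of joint arc below 0.0003 m).
It fails at once if more than 15 N on the hob or its arc (contact force between any of the fingers, the arm and hob above 15 N).
It fails at once if a bystander is moved more than 15 mm or lifted (distance of any of saucepan, salt_dish, spice_jar, pepper_mill, mug, oil_bottle, bowl from where it was at the start of the episode above 0.015 m).
It also fails if it takes over 42 s, if anything falls off the work surface, if the arm or the gripper's body presses on something with over 40 N, if the wrist force passes 120 N, or if a joint passes its speed limit or range.

## Robot

A 6-joint arm with a two-finger parallel gripper is mounted at the origin on the work surface. World frame = base frame: x ahead of the robot, y to its left, z up, the work surface at z = 0. Lengths are in mm, angles in degrees, forces in N, time in s.
With the tool pointing down it reaches from about 300 to 850 mm from the base axis. Payload 4.2 kg.
Tool frame: the origin (TCP) lies between the finger pads, 19 mm behind the fingertips; this is the grasp point; z points along the fingers, y is the line along which they close (so a half turn about z gives the same grasp; the last joint's range is limited). The gripper opens to 91 mm and grips with 3 to 60 N. Pads are 32 mm wide; open, the fingers measure 118 mm over their backs; the gripper's body (76 mm by 178 mm) begins 60 mm behind the grasp point.
Start: joints at [-68.468, 18.312, 89.639, -0, 72.044, -1.146], TCP at [221.693, -530.559, 232.776] pointing down, gripper open.
Joint ranges: [-177.97, 177.97], [-48.28, 115.42], [12.27, 149.76], [-77.06, 257.06], [2.81, 150.46], [-146.56, 146.56]. Speed limits (degrees/s): [147.25, 147.25, 180, 180, 180, 180].

## Interface

Orientations are given as [roll, pitch, yaw] about the fixed x, y, z axes, in that order (R = Rz(yaw) Ry(pitch) Rx(roll)).
In Python, from workcell import * gives the robot as it stands. The module is installed in compiled form; this text tells all that it offers.
- The arm moves only by the shell command python3 -m crank 'ROWS' [FORCE]. ROWS is JSON, a list of rows, each an object of numbers: "grip": the finger opening in m, from 0 to 0.0912; "x", "y", "z": the shift along the tool's x, y, z in m; "yaw": the turn about the tool's z in rad. In form: [{"grip": .., "x": .., "y": .., "z": .., "yaw": ..}, ...]. A call has exactly 5 rows; each row is the pose to reach, as a shift and turn from the pose commanded when the call began, along the tool's axes at that moment; what a row does not reach only later rows make up. A row lasts 1/12 s, in which the tool goes at most 41.7 mm and 7.16 degrees, less where a joint would pass 70% of its speed; a pose out of reach is approached as far as the arm can. A call with a gripper value outside its range is refused whole. The fingers move at their own pace and stop on an object; FORCE is the grip in N (left out, the last holds). Time passes only in rows, so rows that repeat a pose let the fingers close, or fill a call up. It gives the time, the measured TCP pose, the force, the opening and the grip force at its end, in the units of the state.
- state(): the state, without advancing time (a new reading comes with each control period).
- grab_frame(name): name is "side" or "top"; returns the picture (480x640x3 uint8, red, green, blue); there is no depth.
- camera_model(name): a dict with "intrinsics" (3x3 intrinsics, pixels), "R" (3x3) and "t" (3): a world point X has camera coordinates R X + t. Camera axes: x right, y down, z forward; pixel columns grow to the right and rows downward; lengths in mm; the calibration is good to about 2 mm. A picture is of the moment at which its call begins. camera_model takes no time and is no camera call.
- job_done(): hands the job in; it is judged then, once.
The state is a dict: "time_s": time; "qpos": joint angles; "qvel": joint speeds; "effort": joint torques, N m; "ee_pos": TCP position; "ee_rot": TCP orientation; "force": force on the tool from outside, world axes, zero at the start; "torque": the same for the moment, N m; "gripper_width": finger opening in mm; "gripper_force": force on a finger pad.
Only numpy, scipy, OpenCV 4.12 (cv2) and the standard library are available. Lean on these libraries where they do the work, as an engineer would, in place of code of your own. Each camera call takes 0.05 s, during which the arm holds its last target. There are 200 camera calls.

## Working session

There is one attempt and no reset: what is moved stays moved. The work goes in short steps, Python scripts to look and compute and a shell command to move; the robot and the scene stay as the last step left them, time stands still between calls to the robot, and variables do not carry over. Pictures are saved under pics/ and viewed, at most 10 in all, crops included, and the job is handed in when it is done.

```bash
mkdir -p pics; python3 - <<'E'
from workcell import *
import cv2
for n in("top","side"):
    cv2.imwrite(f"pics/{n}0.png",grab_frame(n)[:,:,::-1])
    m=camera_model(n);print(n,m)
print(state())
E
```

```text
top {'intrinsics': array([[438.06287271,   0.        , 319.02571063],
       [  0.        , 438.06287271, 235.66246684],
       [  0.        ,   0.        ,   1.        ]]), 'R': array([[ 0.0242679 , -0.99962502,  0.01268424],
       [-0.98752462, -0.0259449 , -0.15531255],
       [ 0.15558341, -0.00875689, -0.98778394]]), 't': array([ -5.79005787, 577.35376639, 950.72747143])}
side {'intrinsics': array([[567.90092002,   0.        , 316.34035214],
       [  0.        , 567.90092002, 237.79396899],
       [  0.        ,   0.        ,   1.        ]]), 'R': array([[-0.92248564, -0.38557914,  0.01868099],
       [-0.3045821 ,  0.69726491, -0.64888473],
       [ 0.23717082, -0.60427673, -0.76065737]]), 't': array([ 510.01988042,  207.03006958, 1475.21319042])}
{'time_s': 0.1, 'qpos': array([-6.84694226e+01,  1.83470619e+01,  8.96991321e+01,  1.29933419e-03,
        7.20443587e+01, -1.14663945e+00]), 'qvel': array([-0.02750597, -0.12247085, -0.10575786, -0.0091025 ,  0.05356025,
        0.03534983]), 'effort': array([ 1.16419696e-04, -4.13333952e+01, -2.32509416e+01,  7.27504562e-02,
        4.21825703e-02, -5.27716008e-05]), 'ee_pos': array([ 221.52993204, -530.15355974,  232.01544451]), 'ee_rot': array([-1.79909490e+02, -3.04724505e-03,  2.26768129e+01]), 'force': array([ 0.54951299, -0.64013625,  0.11164708]), 'torque': array([-0.045369  , -0.00432606, -0.00487997]), 'gripper_force': 0.0, 'gripper_width': 91.11227255939038}
```

View pics/top0.png

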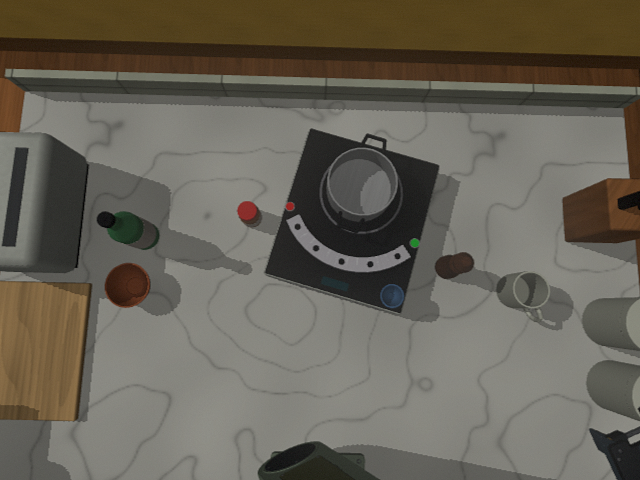

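View pics/side0.png

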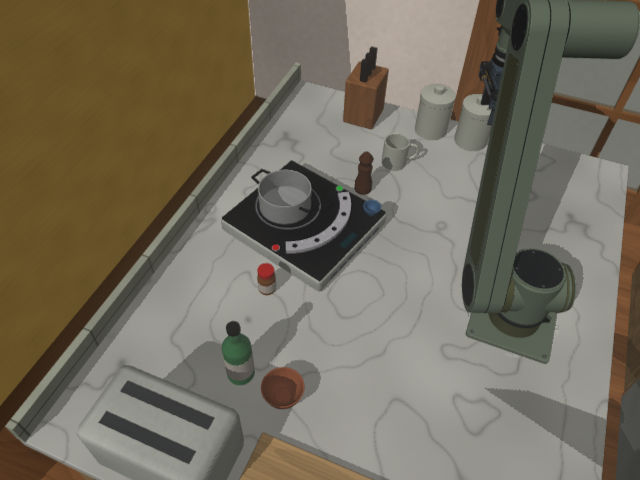

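```bash
cat > h.py <<'E'
import numpy as np,cv2
from workcell import *
def ray(n,uv,z):
    m=camera_model(n);R,t=m["R"],m["t"];c=-R.T@t
    d=R.T@np.linalg.inv(m["intrinsics"])@np.array([*uv,1.]);return c+d*(z-c[2])/d[2]
def blobs(mask,lo,hi):
    k,_,s,c=cv2.connectedComponentsWithStats(mask.astype(np.uint8))
    return [c[i] for i in range(1,k) if lo<=s[i,4]<=hi]
def proj(n,X):
    m=camera_model(n);p=m["intrinsics"]@(m["R"]@X+m["t"]);return p[:2]/p[2]
E
python3 - <<'E'
from h import *
P={}
for n in("top","side"):
    im=cv2.imread(f"pics/{n}0.png").astype(int);b,g,r=im[...,0],im[...,1],im[...,2]
    v,u=np.indices(b.shape)
    box=((u>265)&(u<440)&(v>195)&(v<300)) if n=="top" else ((u>255)&(u<370)&(v>175)&(v<265))
    for nm,m in(("green",(g>r+60)&(g>b+60)),("red",(r>g+70)&(r>b+70))):
        for c in blobs(m&box,8,150): print(n,nm,c,ray(n,c,64).round(1))
    strip=((im.min(2)>100)&(np.ptp(im,2)<40)&box).astype(np.uint8)
    k,l,s,c=cv2.connectedComponentsWithStats(strip);i=1+np.argmax(s[1:,4]);st=(l==i).astype(np.uint8)
    cl=cv2.morphologyEx(st,cv2.MORPH_CLOSE,np.ones((9,9)))
    ds=blobs((cl>0)&(st==0),6,120)
    D=np.array([ray(n,c,72)[:2] for c in ds]);D=D[np.argsort(-D[:,1])];print(n,"dots",D.round(1).tolist())
    if len(D)==5:
        A=np.c_[2*D,np.ones(5)];x=np.linalg.lstsq(A,(D**2).sum(1),rcond=None)[0]
        print(" centre",x[:2],"rad",np.sqrt(x[2]+x[:2]@x[:2]),"gaps",np.linalg.norm(np.diff(D,axis=0),axis=1))
print("mill top~",ray("top",(461,260),140),"base",ray("top",(446,268),30),"dish",ray("top",(391,296),85),"pan",ray("top",(361,183),130))
E
```

```text
top green [414.43137255 242.47058824] [ 564.6 -204.2   64. ]
top red [289.43478261 205.76086957] [640.7  77.2  64. ]
top dots [[592.8, 58.0], [546.1, 16.1], [518.0, -40.6], [513.3, -104.2], [532.8, -163.8]]
 centre [677.31440926 -83.97192609] rad 165.15072889149462 gaps [62.73951676 63.33603889 63.69739375 62.71723644]
side green [339.25 187.6 ] [ 565.7 -203.7   64. ]
side red [275.22222222 246.85185185] [641.8  78.   64. ]
side red [265.7 263.8] [639.9 140.3  64. ]
side dots [[675.1, -33.6], [694.9, -72.1], [647.6, -156.6]]
mill top~ [ 519.63897952 -281.81901137  140.        ] base [ 512.38924688 -283.89169903   30.        ] dish [ 444.44715997 -147.9664108    85.        ] pan [679.26802527 -76.6686893  130.        ]
```

```bash
cat >> h.py <<'E'
D=np.array([[592.8,58.0],[546.1,16.1],[518.0,-40.6],[513.3,-104.2],[532.8,-163.8]])
C=np.array([677.3,-84.0])
def rel(x,y,z,yaw):
    from scipy.spatial.transform import Rotation as Ro
    s=state();R=Ro.from_euler("xyz",s["ee_rot"],degrees=True).as_matrix()
    print("t",round(s["time_s"],2),"pos",s["ee_pos"].round(1),"rot",s["ee_rot"].round(1),"F",s["force"].round(2))
    print("shift m",(R.T@(np.array([x,y,z])-s["ee_pos"])/1000).round(4),"yaw rad",round(-np.radians(yaw-s["ee_rot"][2]),3))
E
python3 -m crank '[{"grip":0,"x":0.428,"y":-0.218,"z":0,"yaw":-1.175},{"grip":0,"x":0.428,"y":-0.218,"z":0,"yaw":-1.175},{"grip":0,"x":0.428,"y":-0.218,"z":0,"yaw":-1.175},{"grip":0,"x":0.428,"y":-0.218,"z":0,"yaw":-1.175},{"grip":0,"x":0.428,"y":-0.218,"z":0,"yaw":-1.175}]' 10
python3 -c "
from h import *
rel(532.8,-163.8,160,90)"
```

```text
time_s: 0.52
ee_pos: [357.2, -370.0, 232.4]
ee_rot: [-180.0, -0.0, 58.8]
force: [0.2, 0.8, -0.5]
gripper_width: 60.8
gripper_force: 0.0
t 0.52 pos [ 357.2 -370.   232.4] rot [-180.    -0.    58.8] F [ 0.16  0.75 -0.52]
shift m [0.2674 0.0434 0.0725] yaw rad -0.545
```

```bash
python3 -m crank '[{"grip":0,"x":0.267,"y":0.043,"z":0,"yaw":-0.545},{"grip":0,"x":0.267,"y":0.043,"z":0,"yaw":-0.545},{"grip":0,"x":0.267,"y":0.043,"z":0,"yaw":-0.545},{"grip":0,"x":0.267,"y":0.043,"z":0,"yaw":-0.545},{"grip":0,"x":0.267,"y":0.043,"z":0,"yaw":-0.545}]'
python3 -c "
from h import *
rel(532.8,-163.8,160,90)"
```

```text
time_s: 0.93
ee_pos: [493.0, -211.8, 232.5]
ee_rot: [-180.0, -0.0, 90.0]
force: [0.8, -0.7, -0.5]
gripper_width: 27.0
gripper_force: 0.0
t 0.93 pos [ 493.  -211.8  232.5] rot [-180.   -0.   90.] F [ 0.81 -0.65 -0.47]
shift m [0.048  0.0398 0.0725] yaw rad 0.0
```

```bash
python3 -m crank '[{"grip":0,"x":0.048,"y":0.04,"z":0,"yaw":0},{"grip":0,"x":0.048,"y":0.04,"z":0.03,"yaw":0},{"grip":0,"x":0.048,"y":0.04,"z":0.06,"yaw":0},{"grip":0,"x":0.048,"y":0.04,"z":0.09,"yaw":0},{"grip":0,"x":0.048,"y":0.04,"z":0.09,"yaw":0}]'
python3 -m crank '[{"grip":0,"x":0,"y":0,"z":0.01,"yaw":0},{"grip":0,"x":0,"y":0,"z":0.02,"yaw":0},{"grip":0,"x":0,"y":0,"z":0.02,"yaw":0},{"grip":0,"x":0,"y":0,"z":0.02,"yaw":0},{"grip":0,"x":0,"y":0,"z":0.02,"yaw":0}]'
python3 - <<'E'
from h import *
F=[]
for n in("top","side"): cv2.imwrite(f"pics/{n}1.png",cv2.resize(grab_frame(n)[130:330,220:480,::-1],None,fx=3,fy=3)); F.append(state()["force"])
rel(532.8,-163.8,95,90);print(F,state()["gripper_width"])
E
```

```text
time_s: 1.35
ee_pos: [528.7, -163.9, 136.8]
ee_rot: [-179.3, -0.2, 89.8]
force: [-0.1, 0.7, -0.7]
gripper_width: 0.5
gripper_force: 0.0
time_s: 1.77
ee_pos: [533.1, -166.4, 123.9]
ee_rot: [179.9, 0.0, 89.7]
force: [-0.5, -0.0, -0.2]
gripper_width: 0.7
gripper_force: 0.0
t 1.87 pos [ 533.1 -166.3  123.9] rot [179.9   0.   89.7] F [-0.14  0.7   0.09]
shift m [ 0.0025 -0.0003  0.0289] yaw rad -0.005
[array([-0.3399789 ,  0.11014186,  1.00356846]), array([-0.14493113,  0.69731949,  0.09186985])] 0.34789157259117265
```

View pics/side1.png

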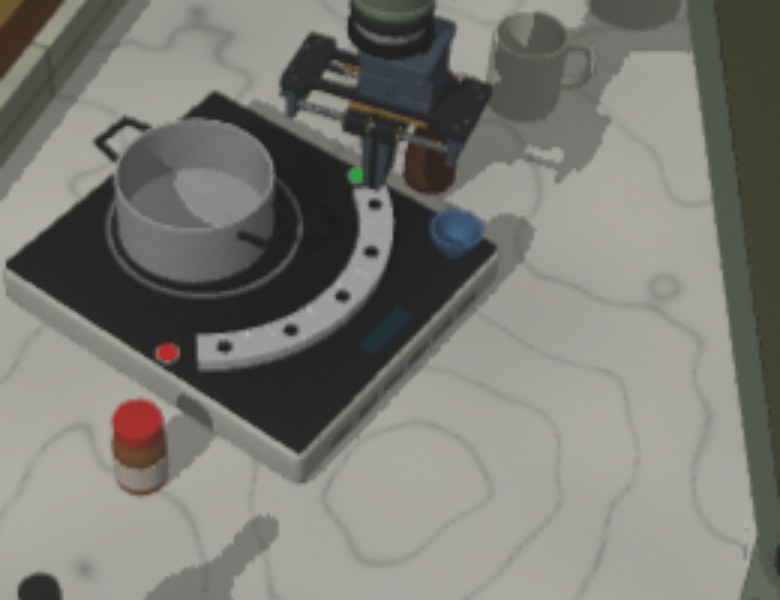

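The side view shows the closed fingers hovering just above the green-lamp end dot (crop ~375,190; dot at 375,203), clear of dish and mill. Descending.

```bash
python3 -m crank '[{"grip":0,"x":0.0025,"y":0,"z":0.012,"yaw":0},{"grip":0,"x":0.0025,"y":0,"z":0.022,"yaw":0},{"grip":0,"x":0.0025,"y":0,"z":0.027,"yaw":0},{"grip":0,"x":0.0025,"y":0,"z":0.027,"yaw":0},{"grip":0,"x":0.0025,"y":0,"z":0.027,"yaw":0}]'
python3 -m crank '[{"grip":0,"x":0,"y":0,"z":0.001,"yaw":0},{"grip":0,"x":0,"y":0,"z":0.002,"yaw":0},{"grip":0,"x":0,"y":0,"z":0.003,"yaw":0},{"grip":0,"x":0,"y":0,"z":0.004,"yaw":0},{"grip":0,"x":0,"y":0,"z":0.004,"yaw":0}]'
```

```text
time_s: 2.28
ee_pos: [532.4, -163.4, 95.6]
ee_rot: [-180.0, -0.0, 89.7]
force: [1.5, -0.6, -0.2]
gripper_width: 0.8
gripper_force: 0.0
time_s: 2.7
ee_pos: [532.5, -163.4, 91.6]
ee_rot: [-180.0, 0.0, 89.7]
force: [0.7, -0.7, -0.7]
gripper_width: 0.5
gripper_force: 0.0
```

```bash
python3 -m crank '[{"grip":0,"x":0,"y":0,"z":0.001,"yaw":0},{"grip":0,"x":0,"y":0,"z":0.002,"yaw":0},{"grip":0,"x":0,"y":0,"z":0.003,"yaw":0},{"grip":0,"x":0,"y":0,"z":0.003,"yaw":0},{"grip":0,"x":0,"y":0,"z":0.003,"yaw":0}]'
```

```text
time_s: 3.12
ee_pos: [532.7, -163.5, 88.9]
ee_rot: [180.0, 0.0, 89.7]
force: [-0.7, -0.7, 2.4]
gripper_width: 0.5
gripper_force: 1.0
```

```bash
python3 -m crank '[{"grip":0,"x":0,"y":0,"z":0.001,"yaw":0},{"grip":0,"x":0,"y":0,"z":0.002,"yaw":0},{"grip":0,"x":0,"y":0,"z":0.002,"yaw":0},{"grip":0,"x":0,"y":0,"z":0.002,"yaw":0},{"grip":0,"x":0,"y":0,"z":0.002,"yaw":0}]'
python3 - <<'E'
from h import *
F=[]
for i in range(4): grab_frame("top");F.append(state()["force"][2])
print(np.round(F,1))
s=state();p=s["ee_pos"];print(p,s["ee_rot"])
# arc waypoints every ~12mm from dot5 to dot1, in tool axes (tool x=+y world, y=+x, yaw 89.7)
a=np.radians(s["ee_rot"][2]);tx=np.array([np.cos(a),np.sin(a)]);ty=np.array([np.sin(a),-np.cos(a)])
t5=np.arctan2(*(D[4]-C)[::-1])%(2*np.pi);t1=np.arctan2(*(D[0]-C)[::-1])%(2*np.pi)
w=[C+165*np.array([np.cos(t),np.sin(t)]) for t in np.linspace(t5,t1,26)]
for k in range(0,25,5):
    b=p[:2] if k==0 else w[k]
    print(k,[[round(float((q-b)@tx)/1000,4),round(float((q-b)@ty)/1000,4)] for q in w[k+1:k+6]],w[k+5].round(1))
E
```

```text
time_s: 3.53
ee_pos: [532.6, -163.5, 86.9]
ee_rot: [180.0, 0.0, 89.7]
force: [0.3, 0.9, 2.6]
gripper_width: 0.4
gripper_force: 1.6
[3.1 3.6 3.1 2.8]
[ 532.65281733 -163.48527318   86.85068731] [1.79979154e+02 1.24553960e-02 8.97124578e+01]
0 [[0.0087, -0.0045], [0.018, -0.0086], [0.0275, -0.0121], [0.0372, -0.0151], [0.0471, -0.0174]] [ 515.5 -116.3]
5 [[0.01, -0.0017], [0.0201, -0.0028], [0.0302, -0.0033], [0.0404, -0.0032], [0.0505, -0.0024]] [513.3 -65.7]
10 [[0.0101, 0.0014], [0.02, 0.0034], [0.0298, 0.006], [0.0395, 0.0092], [0.0489, 0.013]] [526.5 -16.9]
15 [[0.0092, 0.0044], [0.018, 0.0093], [0.0266, 0.0147], [0.0348, 0.0207], [0.0426, 0.0272]] [553.9  25.6]
20 [[0.0074, 0.0069], [0.0144, 0.0143], [0.0209, 0.0221], [0.0269, 0.0303], [0.0324, 0.0388]] [592.9  57.8]
```

```bash
python3 -m crank '[{"grip":0,"x":0.0044,"y":-0.0023,"z":0,"yaw":0},{"grip":0,"x":0.0087,"y":-0.0045,"z":0,"yaw":0},{"grip":0,"x":0.0133,"y":-0.0066,"z":0,"yaw":0},{"grip":0,"x":0.018,"y":-0.0086,"z":0,"yaw":0},{"grip":0,"x":0.018,"y":-0.0086,"z":0,"yaw":0}]'
```

```text
time_s: 4.15
ee_pos: [523.4, -144.2, 86.8]
ee_rot: [-180.0, -0.0, 89.7]
force: [0.5, 1.1, 2.8]
gripper_width: 0.6
gripper_force: 1.6
```

```bash
python3 -m crank '[{"grip":0,"x":0.006,"y":-0.002,"z":0,"yaw":0},{"grip":0,"x":0.012,"y":-0.0041,"z":0,"yaw":0},{"grip":0,"x":0.018,"y":-0.0058,"z":0,"yaw":0},{"grip":0,"x":0.024,"y":-0.007,"z":0,"yaw":0},{"grip":0,"x":0.028,"y":-0.0079,"z":0,"yaw":0}]'
```

```text
time_s: 4.57
ee_pos: [515.9, -116.6, 86.8]
ee_rot: [-180.0, 0.0, 89.7]
force: [0.8, -3.0, 2.3]
gripper_width: 0.4
gripper_force: 1.6
```

Tracking well; continue past dot 4 and dot 3.

```bash
python3 -m crank '[{"grip":0,"x":0.006,"y":-0.0011,"z":0,"yaw":0},{"grip":0,"x":0.012,"y":-0.002,"z":0,"yaw":0},{"grip":0,"x":0.018,"y":-0.0026,"z":0,"yaw":0},{"grip":0,"x":0.024,"y":-0.003,"z":0,"yaw":0},{"grip":0,"x":0.030,"y":-0.0033,"z":0,"yaw":0}]'
```

```text
time_s: 4.98
ee_pos: [512.9, -86.7, 86.7]
ee_rot: [-180.0, 0.0, 89.7]
force: [0.5, -1.5, 3.7]
gripper_width: 0.3
gripper_force: 1.6
```

```bash
python3 -m crank '[{"grip":0,"x":0.005,"y":0,"z":0,"yaw":0},{"grip":0,"x":0.010,"y":0.0002,"z":0,"yaw":0},{"grip":0,"x":0.015,"y":0.0005,"z":0,"yaw":0},{"grip":0,"x":0.020,"y":0.0009,"z":0,"yaw":0},{"grip":0,"x":0.020,"y":0.0009,"z":0,"yaw":0}]'; python3 -c "
from h import *
for q in [(513.3,-65.7)]: rel(*q,87,89.7)"
```

```text
time_s: 5.4
ee_pos: [514.1, -66.1, 86.7]
ee_rot: [-180.0, -0.1, 89.7]
force: [-0.7, 1.9, 3.5]
gripper_width: 0.6
gripper_force: 1.6
t 5.4 pos [514.1 -66.1  86.7] rot [-1.80e+02 -1.00e-01  8.97e+01] F [-0.72  1.86  3.45]
shift m [ 0.0004 -0.0008 -0.0003] yaw rad 0.001
```

```bash
python3 -m crank '[{"grip":0,"x":0.006,"y":0.0003,"z":0,"yaw":0},{"grip":0,"x":0.012,"y":0.001,"z":0,"yaw":0},{"grip":0,"x":0.018,"y":0.0023,"z":0,"yaw":0},{"grip":0,"x":0.024,"y":0.0037,"z":0,"yaw":0},{"grip":0,"x":0.030,"y":0.0053,"z":0,"yaw":0}]'
```

```text
time_s: 5.82
ee_pos: [519.5, -36.8, 86.7]
ee_rot: [-180.0, 0.0, 89.7]
force: [-0.3, -2.3, 2.8]
gripper_width: 0.5
gripper_force: 1.6
```

```bash
python3 -m crank '[{"grip":0,"x":0.005,"y":0.0016,"z":0,"yaw":0},{"grip":0,"x":0.010,"y":0.0034,"z":0,"yaw":0},{"grip":0,"x":0.015,"y":0.0053,"z":0,"yaw":0},{"grip":0,"x":0.019,"y":0.007,"z":0,"yaw":0},{"grip":0,"x":0.019,"y":0.007,"z":0,"yaw":0}]'; python3 -c "
from h import *
rel(526.5,-16.9,87,89.7);rel(553.9,25.6,87,89.7)"
```

```text
time_s: 6.23
ee_pos: [527.1, -17.3, 86.7]
ee_rot: [180.0, -0.1, 89.7]
force: [-0.4, 1.3, 3.6]
gripper_width: 0.8
gripper_force: 1.6
t 6.23 pos [527.1 -17.3  86.7] rot [ 1.80e+02 -1.00e-01  8.97e+01] F [-0.35  1.27  3.6 ]
shift m [ 0.0004 -0.0006 -0.0003] yaw rad 0.0
t 6.23 pos [527.1 -17.3  86.7] rot [ 1.80e+02 -1.00e-01  8.97e+01] F [-0.35  1.27  3.6 ]
shift m [ 0.043   0.0266 -0.0002] yaw rad 0.0
```

```bash
python3 -m crank '[{"grip":0,"x":0.0055,"y":0.0023,"z":0,"yaw":0},{"grip":0,"x":0.011,"y":0.005,"z":0,"yaw":0},{"grip":0,"x":0.0165,"y":0.008,"z":0,"yaw":0},{"grip":0,"x":0.022,"y":0.0113,"z":0,"yaw":0},{"grip":0,"x":0.0266,"y":0.0143,"z":0,"yaw":0}]'
```

```text
time_s: 6.65
ee_pos: [541.3, 8.8, 86.7]
ee_rot: [-180.0, 0.0, 89.7]
force: [-0.6, -1.5, 3.1]
gripper_width: 0.5
gripper_force: 1.6
```

```bash
python3 -m crank '[{"grip":0,"x":0.004,"y":0.003,"z":0,"yaw":0},{"grip":0,"x":0.008,"y":0.006,"z":0,"yaw":0},{"grip":0,"x":0.012,"y":0.009,"z":0,"yaw":0},{"grip":0,"x":0.016,"y":0.0124,"z":0,"yaw":0},{"grip":0,"x":0.016,"y":0.0124,"z":0,"yaw":0}]'; python3 -c "
from h import *
rel(553.9,25.6,87,89.7);rel(592.9,57.8,87,89.7)"
```

```text
time_s: 7.07
ee_pos: [554.5, 25.1, 86.8]
ee_rot: [179.9, -0.1, 89.7]
force: [-1.0, 2.1, 2.2]
gripper_width: 0.8
gripper_force: 1.6
t 7.07 pos [554.5  25.1  86.8] rot [ 1.799e+02 -1.000e-01  8.970e+01] F [-1.02  2.1   2.17]
shift m [ 0.0005 -0.0007 -0.0002] yaw rad 0.0
t 7.07 pos [554.5  25.1  86.8] rot [ 1.799e+02 -1.000e-01  8.970e+01] F [-1.02  2.1   2.17]
shift m [ 0.0329  0.0382 -0.0001] yaw rad 0.0
```

```bash
python3 -m crank '[{"grip":0,"x":0.0042,"y":0.0035,"z":0,"yaw":0},{"grip":0,"x":0.0082,"y":0.0072,"z":0,"yaw":0},{"grip":0,"x":0.012,"y":0.011,"z":0,"yaw":0},{"grip":0,"x":0.0155,"y":0.015,"z":0,"yaw":0},{"grip":0,"x":0.019,"y":0.019,"z":0,"yaw":0}]'
```

```text
time_s: 7.48
ee_pos: [573.0, 43.3, 86.7]
ee_rot: [-180.0, 0.0, 89.7]
force: [-1.2, -1.4, 3.6]
gripper_width: 0.7
gripper_force: 1.6
```

```bash
python3 -m crank '[{"grip":0,"x":0.0035,"y":0.0045,"z":0,"yaw":0},{"grip":0,"x":0.007,"y":0.0095,"z":0,"yaw":0},{"grip":0,"x":0.0105,"y":0.0145,"z":0,"yaw":0},{"grip":0,"x":0.0139,"y":0.0195,"z":0,"yaw":0},{"grip":0,"x":0.0139,"y":0.0195,"z":0,"yaw":0}]'; python3 -m crank '[{"grip":0,"x":0,"y":0,"z":0,"yaw":0},{"grip":0,"x":0,"y":0,"z":0,"yaw":0},{"grip":0,"x":0,"y":0,"z":0,"yaw":0},{"grip":0,"x":0,"y":0,"z":0,"yaw":0},{"grip":0,"x":0,"y":0,"z":0,"yaw":0}]'; python3 - <<'E'
from h import *
cv2.imwrite("pics/side2.png",cv2.resize(grab_frame("side")[130:330,220:480,::-1],None,fx=3,fy=3))
F=[]
for i in range(3): grab_frame("side");F.append(state()["force"][2])
print(F);rel(592.9,57.8,87,89.7)
E
```

```text
time_s: 7.9
ee_pos: [593.9, 57.8, 86.8]
ee_rot: [179.9, -0.1, 89.7]
force: [1.2, 0.7, 2.7]
gripper_width: 0.6
gripper_force: 1.6
time_s: 8.32
ee_pos: [592.5, 56.7, 87.0]
ee_rot: [179.9, -0.0, 89.7]
force: [1.9, 1.0, 3.6]
gripper_width: 0.6
gripper_force: 1.5
[np.float64(3.2991775668236056), np.float64(2.8724828658096166), np.float64(3.2089625166919338)]
t 8.52 pos [592.4  56.7  86.9] rot [180.    0.   89.7] F [1.9  0.6  3.21]
shift m [ 0.0011  0.0005 -0.0001] yaw rad 0.0
```

View pics/side2.png

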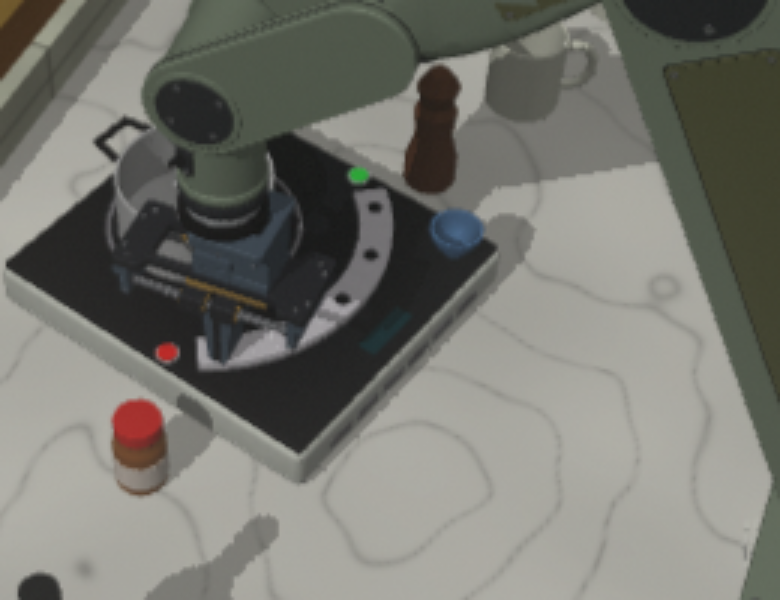

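The picture shows the fingertips resting on the red-lamp end dot (crop ~222,350). The pan, dish, mill and jar have not moved, and the force is steady at about 3 N.

```bash
python3 -c "
from workcell import *
print(job_done())"
```

```text
the job is handed in; nothing more can be done
None
```

I ran the closed fingertips along the arc from the green-lamp dot to the red-lamp dot, staying pressed at about 3 N throughout. I handed the job in with them resting on that last dot, about 4 mm pressed by the tool height; the pan, dish, mill and jar looked unmoved in the last picture, and the judge's verdict was not returned.

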